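# Widen the platter rack by one notch

### The job

The expandable rack is too narrow for the big platter: widen it to its next notch. Squeeze the brass spring pin flush with the white sleeve, then draw the sleeve away from the fixed foot until the pin pops fully out through the next hole, and let go. Never force the sleeve against the pin (neither before the pin is pressed in nor after it has popped out), and leave the other things where they are.

Things in the scene. Friction and masses are not known exactly. Their poses are not given: they have to be found in the camera images.
- rack: The rack's fixed part, fastened to the counter: a black foot at local y = -200 mm and a dark square inner bar. Origin on the counter right below the spring pin; local y runs along the level bar (axis 80 mm up) from the fixed foot towards the sliding one, local x points the way the pin sticks out. Only the feet's prongs rise above 93 mm.
- second_foot (a point): Centre of the second black foot, on the bar axis (80 mm up); it is part of the sleeve, at rack y = 115 mm at the start. Both feet are 100 mm along x, 26 mm along y, and carry two thin steel prongs at x = +/-36 mm reaching 125 mm up.
- sleeve (a joint): Position (m) of the white sleeve along the bar: 0 at the start with the pin in the first hole, growing as the rack widens (rack +y); about 1 N friction, end stop at 0.115. The pin, when out, blocks it. With the pin flush, the hole's edge rides over its round end within the first 10 mm at a push of about 3 to 7 N. More than 22 N between pin and sleeve damages the pin.
- first_hole (a point): Centre of the first hole (13.5 mm wide) on the outer face of the sleeve's pin side, 15 mm from the bar axis; moves with the sleeve. The sleeve is 30 mm wide (x), 26 mm high, walls 2 mm, and reaches from 147 mm behind this hole (-y) to 105 mm ahead.
- sleeve_tail (a point): Tail end of the sleeve on the bar axis, 147 mm behind the first hole. Between the two a blue insert in the pin side holds the next hole (13.5 mm). It was set by hand: that hole is anywhere from 55 to 95 mm behind the first and is not measured, so feel for it. When the pin pops in, the sleeve stops hard (play 0.75 mm each way).
- pin (a joint): How far the brass pin is pressed in, in m: 0 fully out (sticks 5 mm out of the sleeve), 0.005 flush with the sleeve's outer face, 0.007 held down under the sleeve wall. Spring: 1.5 N when out, about 3 N at flush.
- pin_tip (a point): Outermost point of the brass pin (ball end of 12 mm diameter), 80 mm above the counter; out, it is 20 mm from the bar axis. Level pinch across the sleeve over the pin: 35 mm before pressing, 30 mm when flush.
- platter: Large round red plastic platter, 320 mm across, 28 mm high, lying at the left. Origin under its centre. Leave it.
- mortar: White ceramic mortar, 130 mm across, 85 mm high. Origin under its centre. Leave it.
- pestle: White ceramic pestle, 165 mm long, lying along its x. Leave it.
- canister: Stainless canister, 100 mm across, 150 mm high, with a black press button on its lid. Origin under its centre. Leave it.
- glass_bowl: Clear glass bowl, 150 mm across, 60 mm high. Origin under its centre. Leave it.
- dip_dish: Small blue dipping dish, 76 mm across, 25 mm high, on the counter beside the rack. Origin under its centre. Leave it.
- chopstick1: Bamboo chopstick, 230 mm long along its y, 6 mm square, on the counter beside the rack. Leave it.
- chopstick2: The second bamboo chopstick, the same. Leave it.

How it is judged:
By the outcome, as a careful person would: the job done as asked, in the order asked, and still so for the second after the job is handed in, with the robot touching nothing.
It also fails if it takes over 35 s, if anything falls off the work surface, if the arm or the gripper's body presses on something with over 40 N, if the wrist force passes 120 N, or if a joint passes its speed limit or range.

### The arm

A 6-joint arm with a two-finger parallel gripper is mounted at the origin on the work surface. World frame = base frame: x ahead of the robot, y to its left, z up, the work surface at z = 0. Lengths are in m, angles in rad, forces in N, time in s.
With the tool pointing down it reaches from about 0.3 to 0.875 m from the base axis. Payload 6.4 kg.
Tool frame: the origin (TCP) lies between the finger pads; the fingertips stand ctrl.tip_extent ahead of it and the grasp point (between the pads) is the TCP (ctrl.tip_extent is the distance from the TCP to the fingertips, in m); z points along the fingers, y is the line along which they close (so a half turn about z gives the same grasp; the last joint's range is limited). The gripper opens to 85 mm and grips with 20 to 120 N. Pads are 22 mm wide; open, the fingers measure 114 mm over their backs; the gripper's body (76 mm by 85 mm) begins 54 mm behind the grasp point. The pads swing forward as they close: fully open they stand 13 mm farther back than shut.
Start: joints at [1.048, 0.181, 1.607, -0, 1.354, -0.206], TCP at [0.179, 0.546, 0.25] pointing down, gripper open.
Joint ranges: [-2.99, 2.99], [-0.89, 2.07], [0.3, 2.58], [-1.14, 4.28], [0, 2.63], [-3.12, 3.12]. Speed limits (rad/s): [2.57, 2.57, 3.01, 3.14, 3.14, 3.14].

### API

Orientations are given as a unit quaternion [w, x, y, z].
In Python, from bench import ctrl gives the robot as it stands.
- The arm moves only by the tool send_rows, never from a script. Its arguments are lists of equal length, an entry for each row: "dr": the turn, a rotation vector about the tool's x, y, z in units of 6 degrees (1.0 is 6 degrees), a list of three; "xyz": the shift along the tool's x, y, z in cm, a list of three; "jaw": the opening in per cent of the stroke, from 0 (shut) to 100 (fully open). In form: {"dr": [[wx, wy, wz], ...], "xyz": [[dx, dy, dz], ...], "jaw": [jaw, ...]}. A call has exactly 8 rows; each row is the pose to reach, as a shift and turn from the pose commanded when the call began, along the tool's axes at that moment; what a row does not reach only later rows make up. A row lasts 1/8 s, in which the tool goes at most 62.5 mm and 10.7 degrees, less where a joint would pass 70% of its speed; a pose out of reach is approached as far as the arm can. A call with a gripper value outside its range is refused whole. The fingers move at their own pace and stop on an object; the grip force is fixed at half the most. Time passes only in rows, so rows that repeat a pose let the fingers close, or fill a call up. It gives the time, the measured TCP pose, the force, the opening and the grip force at its end, in the units of the state.
- ctrl.get_obs(): the state, without advancing time (a new reading comes with each control period).
- ctrl.camera(name): name is "scene" or "top" or "wrist"; returns the picture (400x640x3 uint8, red, green, blue); there is no depth.
- ctrl.calibration(name): a dict with "camera_matrix" (3x3 intrinsics, pixels), "world_from_camera" (4x4, takes a point from camera to world coordinates). Camera axes: x right, y up, looking along -z (the intrinsics and any distortion apply to the point x, -y, -z); pixel columns grow to the right and rows downward; lengths in m; the calibration is good to about 2 mm. A picture is of the moment at which its call begins: read the wrist's pose just before it. calibration takes no time and is no camera call; for the wrist camera it gives the pose at the moment of the call.
- ctrl.hand_in(): hands the job in; it is judged then, once.
The state is a dict: "time_s": time; "q": joint angles; "dq": joint speeds; "joint_efforts": joint torques, N m; "eef_pos": TCP position; "eef_rot": TCP orientation; "wrist_force": force on the tool from outside, world axes, zero at the start; "torque": the same for the moment, N m; "opening": opening from 0.0 (shut) to 1.0 (fully open); "grasp_force": force on a finger pad.
Only numpy, scipy, OpenCV 4.12 (cv2) and the standard library are available. Lean on these libraries where they do the work, as an engineer would, in place of code of your own. Each camera call takes 0.05 s, during which the arm holds its last target. There are 200 camera calls.

## Working session

There is one attempt and no reset: what is moved stays moved. The work goes in short steps, Python scripts to look and compute and a tool call to move; the robot and the scene stay as the last step left them, time stands still between calls to the robot, and variables do not carry over. Pictures are saved under pics/ and viewed, at most 10 in all, crops included, and the job is handed in when it is done.

Besides the shell and the picture viewer there is one more tool, called after "Call:" as name(argument=value, ...) on one line, values as JSON. send_rows: Moves the arm, as the interface text tells. Its arguments: {"type":"object","properties":{"dr":{"type":"array","items":{"type":"array","items":{"type":"number"}}},"xyz":{"type":"array","items":{"type":"array","items":{"type":"number"}}},"jaw":{"type":"array","items":{"type":"number"}}},"required":["dr","xyz","jaw"]}

```bash
ls; mkdir -p pics
python3 - <<'E'
from bench import ctrl
import cv2
o=ctrl.get_obs(); print(o, ctrl.tip_extent)
for n in("scene","top"):
    cv2.imwrite(f"pics/{n}0.png",ctrl.camera(n)[:,:,::-1]); print(ctrl.calibration(n))
E
```

```text
pics
{'time_s': 0.0, 'q': array([ 1.04772724e+00,  1.81582909e-01,  1.60797712e+00,  1.35123633e-05,
        1.35377129e+00, -2.06316568e-01]), 'dq': array([ 0.00055985,  0.00070333,  0.00034648,  0.00012175,  0.00015008,
       -0.00105939]), 'joint_efforts': array([ 1.04868435e-03, -4.44860208e+01, -3.51336551e+01, -3.00381025e-04,
        9.11783951e-03,  1.41458258e-05]), 'eef_pos': array([0.17883655, 0.54595755, 0.24937549]), 'eef_rot': array([-3.16219785e-04,  1.57716381e-01,  9.87484069e-01, -8.09804141e-04]), 'wrist_force': array([0.69309045, 0.11649728, 0.72563749]), 'torque': array([-0.01857798, -0.00788768, -0.00394056]), 'grasp_force': 0.0, 'opening': 1.0025125069525802} 0.019
{'camera_matrix': array([[501.29996392,   0.        , 314.04363287],
       [  0.        , 501.29996392, 188.39415019],
       [  0.        ,   0.        ,   1.        ]]), 'world_from_camera': array([[ 0.3581192 , -0.75481144,  0.54955466,  1.36718846],
       [ 0.93362807,  0.29545532, -0.20259511, -0.23559126],
       [-0.00944774,  0.58563285,  0.81052138,  1.21242228],
       [ 0.        ,  0.        ,  0.        ,  1.        ]])}
{'camera_matrix': array([[415.13363014,   0.        , 322.22389404],
       [  0.        , 415.13363014, 201.51052024],
       [  0.        ,   0.        ,   1.        ]]), 'world_from_camera': array([[-1.12394400e-03,  9.93430976e-01, -1.14427409e-01,
         4.45480845e-01],
       [-9.99974335e-01, -3.06875691e-04,  7.15785967e-03,
         2.79813546e-02],
       [ 7.07572453e-03,  1.14432518e-01,  9.93405825e-01,
         1.39986721e+00],
       [ 0.00000000e+00,  0.00000000e+00,  0.00000000e+00,
         1.00000000e+00]])}
```

View pics/scene0.png

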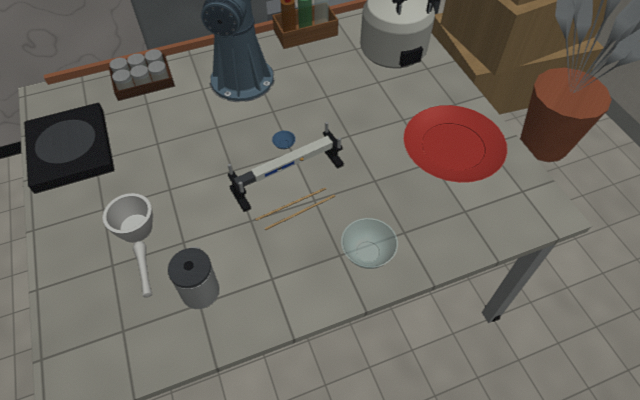

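View pics/top0.png

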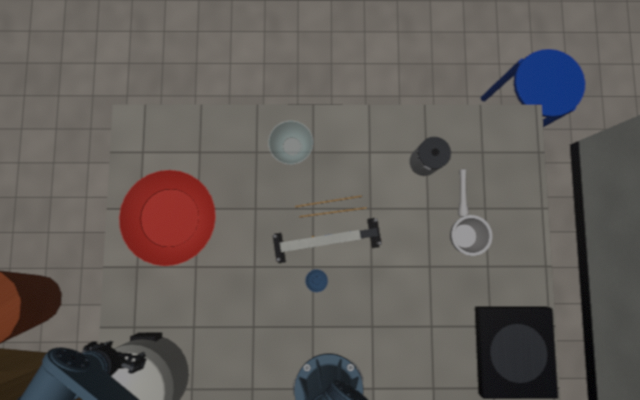

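The rack's fixed foot is at the right in the top view (375,233), the second foot is at (280,247), and the blue insert and pin face away from the robot. I'll measure these next.

```bash
cat > h.py <<'E'
import numpy as np
from bench import ctrl
def ray(n,uv,cal=None):
    c=cal or ctrl.calibration(n); K=c["camera_matrix"];T=c["world_from_camera"]
    d=np.linalg.inv(K)@[uv[0],uv[1],1]; d=np.array([d[0],-d[1],-d[2]])
    return T[:3,3],T[:3,:3]@d
def plane(n,uv,z,cal=None):
    p,d=ray(n,uv,cal); return p+d*(z-p[2])/d[2]
def pix(n,P,cal=None):
    c=cal or ctrl.calibration(n); K=c["camera_matrix"];T=c["world_from_camera"]
    q=T[:3,:3].T@(np.array(P)-T[:3,3]); q=np.array([q[0],-q[1],-q[2]]); q=K@q; return q[:2]/q[2]
E
python3 - <<'E'
from h import *; import cv2
im=cv2.imread("pics/top0.png"); hsv=cv2.cvtColor(im,cv2.COLOR_BGR2HSV)
x0,y0=265,215; s=im[y0:265,x0:390]; h=hsv[y0:265,x0:390]
print("floor",s[3,3],"slv",im[241,320],"bar",im[236,364])
for nm,m in(("white",(h[...,2]>165)&(h[...,1]<40)),("black",h[...,2]<60)):
    n,l,st,ce=cv2.connectedComponentsWithStats(m.astype(np.uint8))
    for i in range(1,n):
        if st[i,4]>30:
            ys,xs=np.where(l==i); P=np.float32(np.c_[xs+x0,ys+y0]); r=cv2.minAreaRect(P)
            b=cv2.boxPoints(r); print(nm,st[i,4],r, [plane("top",p,0.09)[:2].round(4).tolist() for p in b], plane("top",r[0],0.08).round(4))
sc=cv2.imread("pics/scene0.png")[125:215,220:350]
cv2.imwrite("pics/sc_crop.png",cv2.resize(sc,None,fx=6,fy=6,interpolation=cv2.INTER_CUBIC))
E
```

```text
floor [100 107 110] slv [135 140 139] bar [54 52 52]
black 300 ((369.9480285644531, 232.96401977539062), (29.068885803222656, 17.62021827697754), 79.69515228271484) [[0.5367, -0.0967], [0.5467, -0.1517], [0.4566, -0.1666], [0.4469, -0.112]] [ 0.4969 -0.133   0.08  ]
black 173 ((278.70416259765625, 247.69439697265625), (28.9758358001709, 8.3070650100708), 81.46923065185547) [[0.4936, 0.1752], [0.4974, 0.1494], [0.4081, 0.1351], [0.4044, 0.1607]] [0.4508 0.1561 0.08  ]
```

View pics/sc_crop.png

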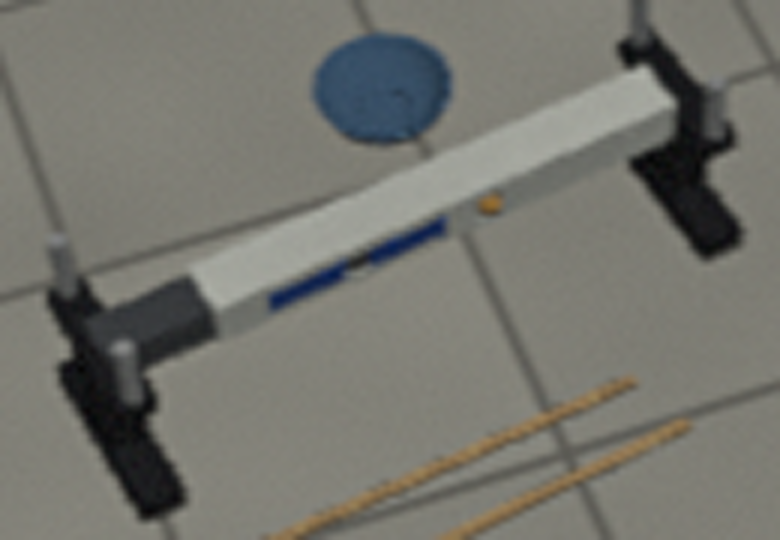

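The crop shows the brass pin at crop (490,204) and a dark spot, the next hole in the blue insert, at crop (357,264). The next step is to turn both into positions along the rack.

Run:
```python
from h import *
g=lambda u,v:(220+(u+.5)/6-.5,125+(v+.5)/6-.5)
pin=plane("scene",g(491,204),0.08)
# yaw from prong-free cues: bamboo-free; sleeve top edges in the scene crop
a=plane("scene",g(190,275),0.093);b=plane("scene",g(640,68),0.093); d=b-a; print("yaw far edge",np.degrees(np.arctan2(-d[0],d[1])),a,b,np.linalg.norm(d))
a=plane("scene",g(216,312),0.093);b=plane("scene",g(672,104),0.093); d=b-a; print("yaw near edge",np.degrees(np.arctan2(-d[0],d[1])),a,b,np.linalg.norm(d))
f=np.array([.4508,.1561])
for yaw in(9.2,9.8,10.4):
    t=np.radians(yaw); X=np.array([np.cos(t),np.sin(t),0]);Y=np.array([-np.sin(t),np.cos(t),0])
    print(yaw,pin,"foot rel pin",(f-pin[:2])@X[:2],(f-pin[:2])@Y[:2])
    o=pin-.02*X
    for uv in((357,264),(271,303),(446,226)):
        p,d=ray("scene",g(*uv)); h=p+d*((o+.015*X-p)@X)/(d@X); print(uv,((h-pin)@Y).round(4),h[2].round(4))
    e=pin-.02*X; print("axis at pin",e)
print(pix("top",[*pin[:2],.08]))
```

```text
yaw far edge 9.991699700685063 [ 0.48469575 -0.09892816  0.093     ] [0.44133839 0.1471721  0.093     ] 0.24989037380271376
yaw near edge 9.45996318241075 [ 0.51019657 -0.09393833  0.093     ] [0.46904404 0.15303961 0.093     ] 0.25038297306430746
9.2 [0.4859368  0.05157976 0.08      ] foot rel pin -0.017973987357124473 0.1087934293742059
(357, 264) -0.0714 0.0737
(271, 303) -0.1178 0.0737
(446, 226) -0.0226 0.0719
axis at pin [0.46619407 0.04838214 0.08      ]
9.8 [0.4859368  0.05157976 0.08      ] foot rel pin -0.016833740526320685 0.10897568387675713
(357, 264) -0.0717 0.0747
(271, 303) -0.1182 0.0754
(446, 226) -0.0226 0.0723
axis at pin [0.46622864 0.04817557 0.08      ]
10.4 [0.4859368  0.05157976 0.08      ] foot rel pin -0.015691647686169173 0.10914598796752696
(357, 264) -0.0719 0.0758
(271, 303) -0.1186 0.0771
(446, 226) -0.0227 0.0726
axis at pin [0.46626537 0.04796938 0.08      ]
[311.81662242 236.48913846]
```

```bash
cat >> h.py <<'E'
from scipy.spatial.transform import Rotation as Ro
def go(p,yaw):
    o=ctrl.get_obs(); w,x,y,z=o["eef_rot"]; R=Ro.from_quat([x,y,z,w])
    t=np.radians(yaw); Yt=np.array([np.cos(t),np.sin(t),0]); Z=np.array([0,0,-1.]); T=Ro.from_matrix(np.c_[np.cross(Yt,Z),Yt,Z])
    print("xyz cm",(R.inv().apply(np.array(p)-o["eef_pos"])*100).round(3),"dr",(np.degrees((R.inv()*T).as_rotvec())/6).round(3))
E
python3 -c "
from h import *
go([.467,.048,.2],9.7)"
```

```text
xyz cm [-42.893 -38.34    4.992] dr [-1.5000e-02  5.0000e-03  1.0359e+01]
```

Call:
send_rows(dr=[[0,0,0.8],[0,0,2],[0,0,3.3],[0,0,4.6],[0,0,5.9],[0,0,7.2],[0,0,8.5],[0,0,9.5]], xyz=[[-3,-2.7,0],[-7.5,-6.7,0],[-12.2,-10.9,0],[-17,-15.2,0],[-21.8,-19.5,1],[-26.6,-23.8,2],[-31.4,-28,3],[-36,-32.2,4]], jaw=[90,80,80,80,80,80,80,80])

```text
time_s: 1.1
eef_pos: [0.4163, 0.1354, 0.2117]
eef_rot: [0.0, 0.611, 0.791, 0.0]
wrist_force: [0.8, 0.8, 0.5]
opening: 0.8
grasp_force: 0.0
```

```bash
python3 -c "
from h import *
go([.467,.048,.2],9.7)"
```

```text
xyz cm [-9.74   2.693  1.172] dr [ 0.005 -0.     0.821]
```

Call:
send_rows(dr=[[0,0,0.3],[0,0,0.6],[0,0,0.8],[0,0,0.8],[0,0,0.8],[0,0,0.8],[0,0,0.8],[0,0,0.8]], xyz=[[-4,1,0.3],[-7,2,1],[-8,2.4,1],[-8,2.4,1],[-8,2.4,1],[-8,2.4,1],[-8,2.4,1],[-8,2.4,1]], jaw=[80,80,80,80,80,80,80,80])

```text
time_s: 2.1
eef_pos: [0.4594, 0.0665, 0.2021]
eef_rot: [0.0, 0.642, 0.767, 0.0]
wrist_force: [-0.2, 0.3, -0.5]
opening: 0.801
grasp_force: 0.0
```

Run:
```python
from h import *; import cv2
go([.467,.048,.2],9.7)
c=ctrl.calibration("wrist"); cv2.imwrite("pics/w1.png",ctrl.camera("wrist")[:,:,::-1]); np.savez("w1.npz",**c)
for p in([.4665,.048,.093],[.486,.0516,.08]): print(pix("wrist",p,c))
print(c)
```

```text
xyz cm [-1.952  0.426  0.207] dr [0.003 0.001 0.064]
[326.10304642 223.17253491]
[349.86493566 217.08985305]
{'camera_matrix': array([[316.3038928 ,   0.        , 321.35607706],
       [  0.        , 316.3038928 , 195.68572314],
       [  0.        ,   0.        ,   1.        ]]), 'world_from_camera': array([[ 0.98440674, -0.16762114, -0.05335277,  0.44593002],
       [ 0.17589895,  0.94094101,  0.28929152,  0.13964518],
       [ 0.00171044, -0.29416522,  0.95575305,  0.3243805 ],
       [ 0.        ,  0.        ,  0.        ,  1.        ]])}
```

View pics/w1.png

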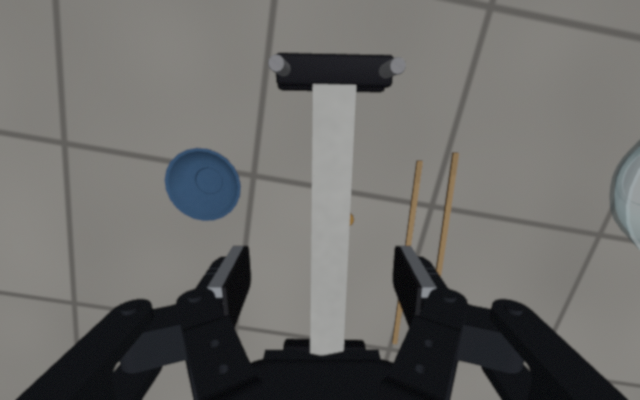

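The wrist view shows the pin at (352,219), close to the predicted (350,217), and the sleeve running from about column 312 to 350. I'll fit the sleeve's edges for the axis and yaw.

Run:
```python
from h import *; import cv2
c=dict(np.load("w1.npz")); im=cv2.imread("pics/w1.png"); g=im.min(2).astype(int)
print(g[219,300:365:2])
C=[]
for v in range(100,330,6):
    xs=np.where(g[v,300:362]>150)[0]+300
    if len(xs)<5: continue
    l,r=plane("w",(xs[0]-.5,v),.093,c),plane("w",(xs[-1]+.5,v),.093,c); C.append([*((l+r)/2)[:2],np.linalg.norm(r-l)])
C=np.array(C); k=np.polyfit(C[:,1],C[:,0],1); print(len(C),"width",np.median(C[:,2]),"yaw",np.degrees(np.arctan(-k[0])),"resid",np.std(C[:,0]-np.polyval(k,C[:,1])),"axis x at y=.048",np.polyval(k,.048))
h=cv2.cvtColor(im,cv2.COLOR_BGR2HSV)[210:230,340:360]; ys,xs=np.where((h[...,1]>100)); print(xs.mean()+340,ys.mean()+210,xs.max()+340, plane("w",(xs.mean()+340,ys.mean()+210),.08,c))
```

```text
[131 130 131 130 131 136 154 159 159 159 160 159 159 158 158 158 158 159
 158 159 159 159 160 159 152  95  65 109 129 129 128 128 129]
39 width 0.029015185403044923 yaw 8.988532592549998 resid 0.00018310463016582682 axis x at y=.048 0.4696493457771376
351.4375 219.0 352 [0.48762215 0.05017364 0.08      ]
```

```bash
python3 -c "
from h import *
go([.4696,.0475,.078],9.1)"
```

```text
xyz cm [-2.039  0.673 12.404] dr [0.001 0.    0.163]
```

Call:
send_rows(dr=[[0,0,0.16],[0,0,0.16],[0,0,0.16],[0,0,0.16],[0,0,0.16],[0,0,0.16],[0,0,0.16],[0,0,0.16]], xyz=[[-1.5,0.5,0],[-2.04,0.67,2],[-2.04,0.67,6],[-2.04,0.67,10],[-2.04,0.67,12.4],[-2.04,0.67,12.4],[-2.04,0.67,12.4],[-2.04,0.67,12.4]], jaw=[75,70,70,70,65,60,60,60])

```text
time_s: 3.15
eef_pos: [0.4709, 0.0468, 0.0793]
eef_rot: [0.001, 0.649, 0.761, 0.001]
wrist_force: [-0.1, 0.0, -0.1]
opening: 0.601
grasp_force: 0.0
```

Run:
```python
from h import *; import cv2
go([.4696,.0475,.078],9.1)
c=ctrl.calibration("wrist"); cv2.imwrite("pics/w2.png",ctrl.camera("wrist")[:,:,::-1]); np.savez("w2.npz",**c)
```

```text
xyz cm [ 0.086 -0.117  0.134] dr [ 0.025  0.009 -0.004]
```

View pics/w2.png

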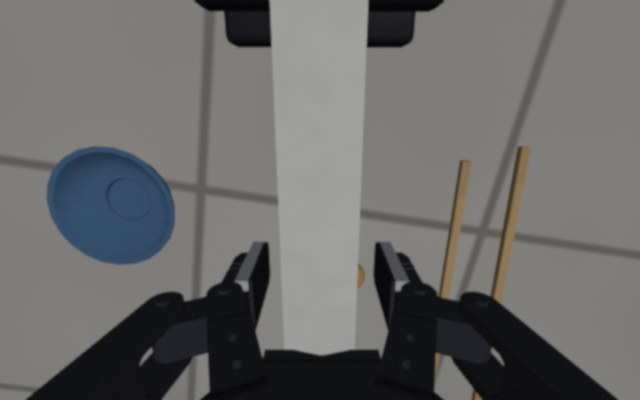

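The pads straddle the sleeve with the pin between them at (360,275). I'll do a finer check of the centring.

Run:
```python
from h import *; import cv2
c=dict(np.load("w2.npz")); im=cv2.imread("pics/w2.png"); g=im.min(2).astype(int)
C=[]
for v in range(60,235,6):
    xs=np.where(g[v,265:372]>142)[0]+265
    l,r=plane("w",(xs[0]-.5,v),.093,c),plane("w",(xs[-1]+.5,v),.093,c); C.append([*((l+r)/2)[:2],np.linalg.norm(r-l)])
C=np.array(C); k=np.polyfit(C[:,1],C[:,0],1); print("width",np.median(C[:,2]),"yaw",np.degrees(np.arctan(-k[0])),"axis x at y=.0475",np.polyval(k,.0475))
h=cv2.cvtColor(im,cv2.COLOR_BGR2HSV)[255:295,350:375]; ys,xs=np.where(h[...,1]>100); print(len(xs),xs.mean()+350,ys.mean()+255,plane("w",(xs.mean()+350,ys.mean()+255),.082,c))
print(ctrl.get_obs()["eef_pos"])
```

```text
width 0.029610170376316414 yaw 8.969679284675722 axis x at y=.0475 0.4695342166598432
86 360.2325581395349 276.0581395348837 [0.48699068 0.05089072 0.082     ]
[0.47069177 0.04694366 0.07923539]
```

Call:
send_rows(dr=[[0,0,0],[0,0,0],[0,0,0],[0,0,0],[0,0,0],[0,0,0],[0,0,0],[0,0,0]], xyz=[[0.1,-0.1,0.1],[0.15,-0.1,0.1],[0.15,-0.1,0.1],[0.15,-0.1,0.1],[0.15,-0.1,0.1],[0.15,-0.1,0.1],[0.15,-0.1,0.1],[0.15,-0.1,0.1]], jaw=[55,50,45,42,40,38,36,35])

```text
time_s: 4.2
eef_pos: [0.4696, 0.0485, 0.0774]
eef_rot: [0.001, 0.649, 0.761, 0.001]
wrist_force: [6.6, 1.9, -0.0]
opening: 0.354
grasp_force: 4.6
```

```bash
python3 -c "
from h import *
o=ctrl.get_obs();print({k:np.round(o[k],4) for k in('eef_pos','wrist_force','torque','opening','grasp_force')})"
```

```text
{'eef_pos': array([0.4696, 0.0485, 0.0774]), 'wrist_force': array([ 6.6089e+00,  1.8954e+00, -2.3000e-03]), 'torque': array([ 0.2314, -0.8836,  0.0129]), 'opening': np.float64(0.3543), 'grasp_force': np.float64(4.57)}
```

Call:
send_rows(dr=[[0,0,0],[0,0,0],[0,0,0],[0,0,0],[0,0,0],[0,0,0],[0,0,0],[0,0,0]], xyz=[[0,0.03,0],[0,0.03,0],[0,0.03,0],[0,0.03,0],[0,0.03,0],[0,0.03,0],[0,0.03,0],[0,0.03,0]], jaw=[34.5,34,34,34,34,34,34,34])

```text
time_s: 5.2
eef_pos: [0.4696, 0.0485, 0.0774]
eef_rot: [0.001, 0.649, 0.761, 0.001]
wrist_force: [6.4, 1.3, 2.0]
opening: 0.345
grasp_force: 29.2
```

```bash
python3 -c "
from h import *
o=ctrl.get_obs();print({k:np.round(o[k],4) for k in('eef_pos','wrist_force','torque','opening','grasp_force')})"
```

```text
{'eef_pos': array([0.4696, 0.0485, 0.0774]), 'wrist_force': array([6.3772, 1.2701, 1.9826]), 'torque': array([ 0.2125, -0.6449, -0.0475]), 'opening': np.float64(0.3445), 'grasp_force': np.float64(29.2444)}
```

Call:
send_rows(dr=[[0,0,0],[0,0,0],[0,0,0],[0,0,0],[0,0,0],[0,0,0],[0,0,0],[0,0,0]], xyz=[[0.03,0,0],[0.06,0,0],[0.09,0,0],[0.12,0,0],[0.16,0,0],[0.2,0,0],[0.2,0,0],[0.2,0,0]], jaw=[34,34,34,34,34,34,34,34])

```text
time_s: 6.2
eef_pos: [0.4693, 0.0499, 0.0774]
eef_rot: [0.001, 0.649, 0.761, 0.0]
wrist_force: [5.2, -2.1, 1.6]
opening: 0.35
grasp_force: 29.2
```

```bash
cat >> h.py <<'E'
def st():
    o=ctrl.get_obs(); t=np.radians(9.0);X=np.array([np.cos(t),np.sin(t),0]);Y=np.array([-np.sin(t),np.cos(t),0])
    d=o["eef_pos"]-[.4696,.0485,.0774]; f=o["wrist_force"]
    print("t",o["time_s"],"d mm x,y,z",(d@X*1e3).round(2),(d@Y*1e3).round(2),(d[2]*1e3).round(2),"F x,y,z",(f@X).round(2),(f@Y).round(2),f[2].round(2),"open",o["opening"].round(4),"grip",round(float(o["grasp_force"]),1))
E
python3 -c "
from h import *
st()"
```

```text
Traceback (most recent call last):
  File "h.py", line 20, in st
    print("t",o["time_s"],"d mm x,y,z",(d@X*1e3).round(2),(d@Y*1e3).round(2),(d[2]*1e3).round(2),"F x,y,z",(f@X).round(2),(f@Y).round(2),f[2].round(2),"open",o["opening"].round(4),"grip",round(float(o["grasp_force"]),1))
                                                                                                                                                              ^^^^^^^^^^^^^^^^^^
AttributeError: 'float' object has no attribute 'round'
```

Call:
send_rows(dr=[[0,0,0],[0,0,0],[0,0,0],[0,0,0],[0,0,0],[0,0,0],[0,0,0],[0,0,0]], xyz=[[0.06,0,0],[0.12,0,0],[0.18,0,0],[0.24,0,0],[0.3,0,0],[0.36,0,0],[0.42,0,0],[0.48,0,0]], jaw=[34,34,34,34,34,34,34,34])

```text
time_s: 7.2
eef_pos: [0.4687, 0.0542, 0.0774]
eef_rot: [0.001, 0.649, 0.761, 0.0]
wrist_force: [5.4, -3.5, 1.9]
opening: 0.343
grasp_force: 29.1
```

```bash
sed -i 's/o\["opening"\].round(4)/round(float(o["opening"]),4)/' h.py
python3 -c "
from h import *
st()"
```

```text
t 7.2 d mm x,y,z 0.01 5.79 0.04 F x,y,z 4.8 -4.32 1.89 open 0.3434 grip 29.1
```

Call:
send_rows(dr=[[0,0,0],[0,0,0],[0,0,0],[0,0,0],[0,0,0],[0,0,0],[0,0,0],[0,0,0]], xyz=[[0.1,0,0],[0.2,0,0],[0.35,0,0],[0.55,0,0],[0.8,0,0],[1.1,0,0],[1.4,0,0],[1.6,0,0]], jaw=[34,34,34,34,34,34,34,34])

```text
time_s: 8.2
eef_pos: [0.4661, 0.0705, 0.0774]
eef_rot: [0.001, 0.649, 0.761, 0.0]
wrist_force: [5.8, -3.2, 1.5]
opening: 0.342
grasp_force: 29.2
```

Run:
```python
from h import *; import cv2
st()
im=ctrl.camera("top"); 
h=im.max(2)[215:270,255:300]<60
ys,xs=np.where(h); P=np.float32(np.c_[xs+255,ys+215]); r=cv2.minAreaRect(P); print(len(xs),r,plane("top",r[0],.08))
```

```text
t 8.2 d mm x,y,z -0.04 22.29 0.01 F x,y,z 5.23 -4.08 1.52 open 0.342 grip 29.2
209 ((278.70709228515625, 241.99380493164062), (23.938011169433594, 50.52645492553711), 22.2490234375) [0.46867604 0.15624561 0.08      ]
```

Run:
```python
from h import *; import cv2
a=cv2.imread("pics/w2.png"); b=ctrl.camera("wrist")
for im in(a,b):
    g=im.max(2); print([int(np.where(g[:100,c]<60)[0].max()) for c in(240,250,390,400)])
st()
```

```text
[46, 46, 46, 46]
[49, 49, 49, 49]
t 8.3 d mm x,y,z -0.01 22.7 0.03 F x,y,z 5.64 -0.03 1.99 open 0.3455 grip 29.2
```

Call:
send_rows(dr=[[0,0,0],[0,0,0],[0,0,0],[0,0,0],[0,0,0],[0,0,0],[0,0,0],[0,0,0]], xyz=[[0.2,0,0],[0.6,0,0],[1.1,0,0],[1.6,0,0],[2.1,0,0],[2.6,0,0],[2.9,0,0],[3,0,0]], jaw=[34,34,34,34,34,34.4,34.7,34.8])

```text
time_s: 9.3
eef_pos: [0.4613, 0.1003, 0.0774]
eef_rot: [0.001, 0.649, 0.761, 0.0]
wrist_force: [6.2, -2.0, 1.5]
opening: 0.353
grasp_force: 17.3
```

```bash
python3 -c "
from h import *
st()"
```

```text
t 9.3 d mm x,y,z -0.05 52.44 -0.04 F x,y,z 5.8 -2.91 1.47 open 0.3534 grip 17.3
```

Call:
send_rows(dr=[[0,0,0],[0,0,0],[0,0,0],[0,0,0],[0,0,0],[0,0,0],[0,0,0],[0,0,0]], xyz=[[0.12,0,0],[0.26,0,0],[0.4,0,0],[0.54,0,0],[0.68,0,0],[0.82,0,0],[0.94,0,0],[1,0,0]], jaw=[34.8,34.8,34.8,34.8,34.8,34.8,34.8,34.8])

```text
time_s: 10.3
eef_pos: [0.4598, 0.11, 0.0774]
eef_rot: [0.001, 0.649, 0.761, 0.0]
wrist_force: [5.0, -2.0, 1.5]
opening: 0.349
grasp_force: 17.3
```

```bash
python3 -c "
from h import *
st()"
```

```text
t 10.3 d mm x,y,z -0.04 62.27 -0.0 F x,y,z 4.59 -2.8 1.51 open 0.3488 grip 17.3
```

Call:
send_rows(dr=[[0,0,0],[0,0,0],[0,0,0],[0,0,0],[0,0,0],[0,0,0],[0,0,0],[0,0,0]], xyz=[[0.06,0,0],[0.12,0,0],[0.18,0,0],[0.24,0,0],[0.3,0,0],[0.36,0,0],[0.4,0,0],[0.4,0,0]], jaw=[34.9,34.9,34.9,34.9,34.9,34.9,34.9,34.9])

```text
time_s: 11.3
eef_pos: [0.4592, 0.1141, 0.0774]
eef_rot: [0.001, 0.649, 0.761, 0.0]
wrist_force: [6.3, -0.7, 1.8]
opening: 0.351
grasp_force: 12.1
```

```bash
python3 -c "
from h import *
st()"
```

```text
t 11.3 d mm x,y,z -0.02 66.44 -0.04 F x,y,z 6.1 -1.67 1.78 open 0.3507 grip 12.1
```

Call:
send_rows(dr=[[0,0,0],[0,0,0],[0,0,0],[0,0,0],[0,0,0],[0,0,0],[0,0,0],[0,0,0]], xyz=[[0.03,0,0],[0.06,0,0],[0.09,0,0],[0.12,0,0],[0.15,0,0],[0.18,0,0],[0.21,0,0],[0.24,0,0]], jaw=[34.9,34.9,34.9,34.9,34.9,34.9,34.9,34.9])

```text
time_s: 12.3
eef_pos: [0.4588, 0.1167, 0.0774]
eef_rot: [0.001, 0.649, 0.761, 0.001]
wrist_force: [5.7, 0.4, 2.4]
opening: 0.353
grasp_force: 12.1
```

```bash
python3 -c "
from h import *
st()"
```

```text
t 12.3 d mm x,y,z -0.02 69.02 -0.02 F x,y,z 5.71 -0.53 2.42 open 0.3532 grip 12.1
```

Call:
send_rows(dr=[[0,0,0],[0,0,0],[0,0,0],[0,0,0],[0,0,0],[0,0,0],[0,0,0],[0,0,0]], xyz=[[0.02,0,0],[0.04,0,0],[0.06,0,0],[0.08,0,0],[0.1,0,0],[0.12,0,0],[0.14,0,0],[0.16,0,0]], jaw=[34.9,34.9,34.9,34.9,34.9,34.9,34.9,34.9])

```text
time_s: 13.3
eef_pos: [0.4585, 0.1185, 0.0774]
eef_rot: [0.001, 0.649, 0.761, 0.001]
wrist_force: [6.0, 1.5, 1.2]
opening: 0.351
grasp_force: 12.1
```

```bash
python3 -c "
from h import *
st()"
```

```text
t 13.3 d mm x,y,z -0.03 70.87 -0.02 F x,y,z 6.17 0.53 1.2 open 0.3513 grip 12.1
```

Call:
send_rows(dr=[[0,0,0],[0,0,0],[0,0,0],[0,0,0],[0,0,0],[0,0,0],[0,0,0],[0,0,0]], xyz=[[0.02,0,0],[0.04,0,0],[0.06,0,0],[0.08,0,0],[0.1,0,0],[0.12,0,0],[0.14,0,0],[0.16,0,0]], jaw=[34.9,34.9,34.9,34.9,34.9,34.9,34.9,34.9])

```text
time_s: 14.3
eef_pos: [0.4583, 0.1197, 0.0774]
eef_rot: [0.001, 0.649, 0.761, 0.001]
wrist_force: [6.1, -1.0, 1.4]
opening: 0.35
grasp_force: 12.1
```

Run:
```python
from h import *; import cv2
st()
b=ctrl.camera("wrist");g=b.max(2); print([int(np.where(g[:100,c]<60)[0].max()) for c in(240,250,390,400)])
s=ctrl.camera("scene")[:,:,::-1][115:215,220:350]; cv2.imwrite("pics/s2.png",cv2.resize(s,None,fx=6,fy=6,interpolation=cv2.INTER_CUBIC))
```

```text
t 14.3 d mm x,y,z -0.02 72.12 -0.02 F x,y,z 5.83 -1.95 1.39 open 0.3499 grip 12.1
[49, 49, 49, 49]
```

View pics/s2.png

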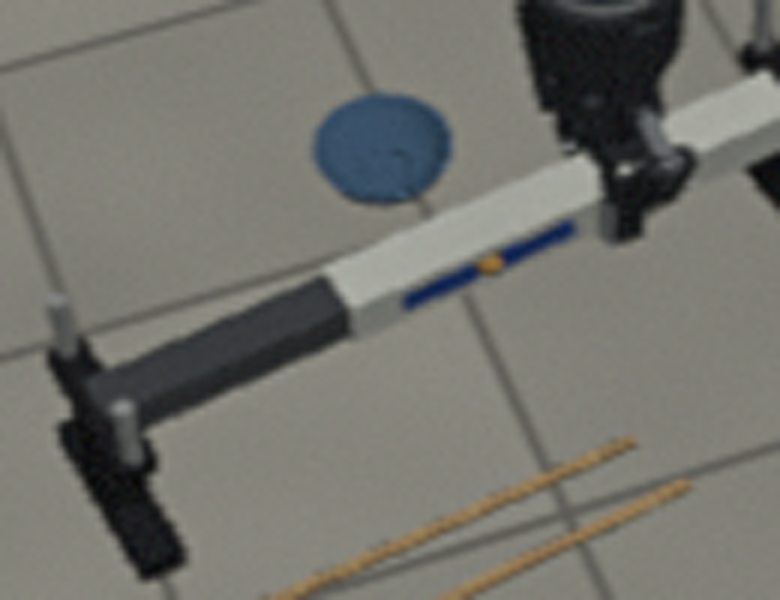

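The brass pin now shows in the blue insert at crop (490,264), the same image spot as when it was out at the start. I'll compare its blob with the start picture before moving further.

Run:
```python
from h import *; import cv2
a=cv2.imread("pics/scene0.png"); b=np.ascontiguousarray(ctrl.camera("scene")[:,:,::-1])
for im in(a,b):
    p=im[150:170,292:312].astype(int); w=np.clip(p[...,2]-p[...,0]-25,0,None); ys,xs=np.mgrid[150:170,292:312]
    print(w.sum(),(w>10).sum(),(w*xs).sum()/w.sum(),(w*ys).sum()/w.sum(),p[...,2][w>10].max())
    print(w[5:14,5:15])
st()
```

```text
356 10 301.34550561797755 158.48314606741573 140
[[ 0  0  0  0  0  0  0  0  0  0]
 [ 0  0  0  0  0  0  0  0  0  0]
 [ 0  0  0  0  2 14  0  0  0  0]
 [ 0  0  0 32 56 59 19  0  0  0]
 [ 0  0  0 36 58 54 12  0  0  0]
 [ 0  0  0  0 12  2  0  0  0  0]
 [ 0  0  0  0  0  0  0  0  0  0]
 [ 0  0  0  0  0  0  0  0  0  0]
 [ 0  0  0  0  0  0  0  0  0  0]]
383 9 301.3028720626632 158.48302872062663 145
[[ 0  0  0  0  0  0  0  0  0  0]
 [ 0  0  0  0  0  0  0  0  0  0]
 [ 0  0  0  0  2 17  0  0  0  0]
 [ 0  0  0 35 60 65 18  0  0  0]
 [ 0  0  0 43 61 55  9  0  0  0]
 [ 0  0  0  0 15  3  0  0  0  0]
 [ 0  0  0  0  0  0  0  0  0  0]
 [ 0  0  0  0  0  0  0  0  0  0]
 [ 0  0  0  0  0  0  0  0  0  0]]
t 14.45 d mm x,y,z -0.04 72.15 -0.03 F x,y,z 5.11 -0.54 1.75 open 0.3457 grip 12.1
```

The blob's centroid and size match the start, so the pin is fully out. I'll let go and lift away.

Call:
send_rows(dr=[[0,0,0],[0,0,0],[0,0,0],[0,0,0],[0,0,0],[0,0,0],[0,0,0],[0,0,0]], xyz=[[0,0,0],[0,0,0],[0,0,0],[0,0,0],[0,0,-2],[0,0,-6],[0,0,-10],[0,0,-14]], jaw=[45,60,65,65,65,65,65,65])

```text
time_s: 15.45
eef_pos: [0.4569, 0.1201, 0.2181]
eef_rot: [-0.0, 0.649, 0.761, -0.0]
wrist_force: [0.5, 0.7, 0.1]
opening: 0.651
grasp_force: 0.0
```

Run:
```python
from h import *; import cv2
b=np.ascontiguousarray(ctrl.camera("scene")[:,:,::-1])
p=b[150:170,292:312].astype(int); w=np.clip(p[...,2]-p[...,0]-25,0,None); ys,xs=np.mgrid[150:170,292:312]
print(w.sum(),(w*xs).sum()/w.sum(),(w*ys).sum()/w.sum())
cv2.imwrite("pics/s3.png",b)
st()
```

```text
379 301.3060686015831 158.4802110817942
t 15.5 d mm x,y,z 1.65 72.39 146.4 F x,y,z 2.19 0.77 4.9 open 0.6519 grip 0.0
```

View pics/s3.png

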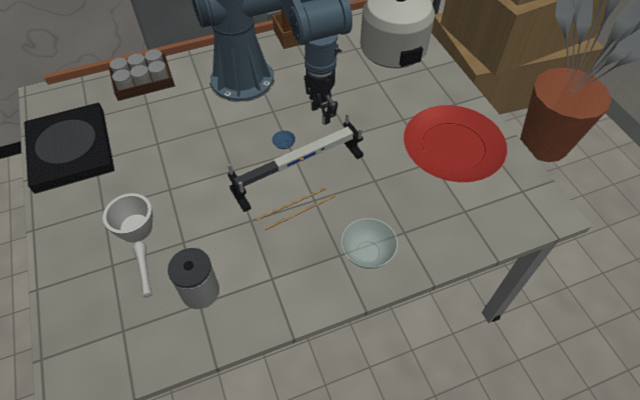

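The rack is widened, the pin shows out at (301,158), the gripper is clear and the other things haven't moved.

```bash
python3 -c "
from bench import ctrl
print(ctrl.hand_in())"
```

```text
the job is handed in; nothing more can be done
None
```

The rack is widened to its next notch, about 72 mm further out: the camera shows the pin fully out through the next hole, the gripper is clear, nothing else moved, and I handed it in at about 15.5 s; no verdict came back.

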